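Slide the spray can home in its parking bay and chock it

TASK

Pick up the wooden block and, holding it low, push the spray can's foot with the end of the block so that the can slides upright across the table into the bay between the two rails. Feel for the sprung stop inside, press the can against it with about 10 newtons (never as much as 16) for a moment, then let go of the block so that it stays lying flat on the table as a chock, its end against the can's foot. Do not touch the can with the gripper, lift it or tip it, and leave the other things where they are.

Things in the scene. Friction and masses are not known exactly. Their poses are not given: they have to be found in the camera images.
- can_centre (a point): Centre of the tall round spray can that is to be slid: diameter 64 mm, 192 mm high with its narrower cap, 0.3 to 0.55 kg, standing upright before the mouth of the bay (not the one far off at the right); this point is half-way up, 96 mm above its foot, on its axis. Its friction on the table varies; pushed above about 40 mm it may tip.
- can: The same spray can; origin at the centre of its underside, z up along its axis.
- block_centre (a point): Centre of the plain softwood block lying flat on the table: 45 mm (its x) x 120 mm (its y) x 38 mm (z), about 0.12 kg; this point is half-way up, 19 mm above the table. Grasp it across the 45 mm width. Its end faces are 60 mm from this point along its y; only an end (45 mm wide) fits between the rails. Held 10 to 25 mm behind its middle, the fingers stay outside the rails.
- block: The same block; origin at the centre of its underside, its y axis along its length.
- bay: Parking bay fixed to the table: two low dark steel rails 24 mm high, 74 mm apart inside, 150 mm long, 90 mm over the rails, no floor; flat foot flanges (4 mm thick) make it 128 mm wide. Origin on the table at the mouth's centre, where the straight rails begin; x points into the bay, z up. The mouth flares out to x = -20 mm, where it is about 100 mm wide inside.
- bay_rear (a point): Middle of the bay's rear cross bar, 146 mm from the mouth, 24 mm above the table. In front of it an adjustable bar (46 mm high with its knobs) is clamped across the rails at an unmeasured setting, new each time. It carries a smooth black buffer plate, 52 mm wide, 4 to 24 mm high, face 55 to 100 mm from the mouth; sprung, about 3 N per mm, yields up to 8 mm. The bar stays put.
- oil_bottle: Bystander: slim oil bottle with a spout, 43x62x167 mm, standing. Origin centre of its underside.
- piston: Bystander: engine piston, 66x66x58 mm, standing. Origin centre of its underside.
- tin: Bystander: round grease tin, 68x68x60 mm, standing. Origin centre of its underside.
- tape: Bystander: roll of tape lying flat, 97x97x24 mm. Origin centre of its underside.
- ratchet: Bystander: ratchet handle lying flat, 31x186x30 mm. Origin under its middle.
There are look-alikes about, which are no part of the job. Several things look just like the can: the one meant starts farthest to the robot's left.

How it is judged:
On the way, in this order (a step that is already met when the one before it is completed fails the run):
1. the can stands upright between the rails, its centre past the mouth, the block behind it (x of can_centre in the frame of bay above 0.005 m and angle between can's own z axis and vertical below 0.1 rad and horizontal distance between can_centre and block_centre below 0.11 m), for 0.05 s.
2. the can is pressed against the sprung buffer with more than 6 N for 0.3 s (contact force between can and buffer_c0 above 6 N and angle between can's own z axis and vertical below 0.1 rad), for 0.3 s.
At the end, for the whole second after the job is handed in: The can stands upright in the bay within 3 mm of the buffer plate; the block lies flat on the table, released, its middle outside the mouth, its inner end within about 6 mm of the can's foot (centres at most 98 mm apart); can and block at rest (horizontal distance between can_centre and buffer_c0 below 0.039 m and angle between can's own z axis and vertical below 0.05 rad and height (world z) of each of can, block below 0.004 m and linear speed of each of can, block below 0.01 m/s and horizontal distance between can_centre and block_centre below 0.098 m and x of block_centre in the frame of bay below 0 m and angle between block's own z axis and vertical below 0.08 rad and contact force between the fingers and block below 0.1 N); the robot touches nothing.
It fails at once if the can is tipped by more than 0.2 rad (angle between can's own z axis and vertical above 0.2 rad).
It fails at once if the can is lifted more than 10 mm (height (world z) of can above 0.01 m).
It fails at once if the gripper touches the can (contact force between any of the fingers, the arm and can above 0.5 N).
It fails at once if the can is pressed against the bay with 16 N or more (contact force between can and bay above 16 N).
It fails at once if a bystander is moved more than 20 mm (distance of any of oil_bottle, piston, tin, tape, ratchet from where it was at the start of the episode above 0.02 m).
It also fails if it takes over 61 s, if anything falls off the work surface, if the arm or the gripper's body presses on something with over 40 N, if the wrist force passes 120 N, or if a joint passes its speed limit or range.

ROBOT

A 6-joint arm with a two-finger parallel gripper is mounted at the origin on a cart in front of the work surface, level with it; the furniture and walls round the work are solid. World frame = base frame: x ahead of the robot, y to its left, z up, the work surface at z = 0. Lengths are in m, angles in rad, forces in N, time in s.
With the tool pointing down it reaches from about 0.375 to 0.9 m from the base axis. Payload 3.1 kg.
Tool frame: the origin (TCP) lies on the centre line of the jaws, within the pads' length; the fingertips stand 19 mm ahead of it and the grasp point (between the pads) is the TCP; x points along the fingers, z is the direction in which the jaws open and shut, and the axes are right-handed (so a half turn about x gives the same grasp; the last joint's range is limited). The gripper opens to 87 mm and grips with 3 to 60 N. Pads are 19 mm wide; open, the fingers measure 117 mm over their backs; the gripper's body (75 mm by 190 mm) begins 51 mm behind the grasp point.
Start: joints at [-1.397, 0.527, 1.433, -0, 1.181, -0.178], TCP at [0.215, -0.587, 0.242] pointing down, gripper open.
Joint ranges: [-3.08, 3.08], [-0.75, 2.2], [0.22, 2.44], [-1.43, 4.57], [0, 2.65], [-2.85, 2.85]. Speed limits (rad/s): [2.79, 2.79, 3.14, 3.14, 3.14, 3.14].

INTERFACE

Orientations are given as a unit quaternion [w, x, y, z].
In Python, from bench import env gives the robot as it stands.
- The arm moves only by the tool carry_out, never from a script. Its argument "series" is a list of rows, each a list of 2 entries, a list of its own where there are three numbers: the shift along the world's x, y, z in m, then the turn, a rotation vector about the world's x, y, z in degrees. A call has 1 to 12 rows; each row shifts and turns the commanded pose from where the row before left it; what a row does not reach is not made up. A row lasts 1/12 s, in which the tool goes at most 41.7 mm and 7.16 degrees, less where a joint would pass 70% of its speed; a pose out of reach is approached as far as the arm can. A call is refused whole if a number of a shift passes 0.0417 or a number of a turn 7.16, either way. A call with a gripper value outside its range is refused whole. "grip" is the closure, from 0 (fully open) to 1 (shut), set as the call begins (left out, the last holds). The fingers move at their own pace and stop on an object; "newtons" is the grip in N (left out, the last holds). Time passes only in rows, so rows that do not move let the fingers close. It gives the time, the measured TCP pose, the force and the opening at its end, in the units of the state.
- env.get_obs(): the state, without advancing time (a new reading comes with each control period).
- env.read_camera(name): name is "scene" or "top"; returns (picture, depth): 420x560x3 uint8, red, green, blue; 420x560 float32, m along the optical axis (not along the pixel's ray), 0 where there is no reading.
- env.camera_model(name): a dict with "mtx" (3x3 intrinsics, pixels), "view" (4x4, takes a point from world to camera coordinates). Camera axes: x right, y up, looking along -z (the intrinsics and any distortion apply to the point x, -y, -z); pixel columns grow to the right and rows downward; lengths in m; the calibration is good to about 2 mm. A picture is of the moment at which its call begins. camera_model takes no time and is no camera call.
- env.finish_job(): hands the job in, once; it reports no verdict.
The state is a dict: "clock": time; "q": joint angles; "qd": joint speeds; "effort": joint torques, N m; "tool_pos": TCP position; "eef_rot": TCP orientation; "wrist_force": force on the tool from outside, world axes, zero at the start; "moment": the same for the moment, N m; "opening": finger opening in m.
Only numpy, scipy, OpenCV 4.12 (cv2) and the standard library are available. Lean on these libraries where they do the work, as an engineer would, in place of code of your own. Each camera call takes 0.05 s, during which the arm holds its last target.

## Working session

There is one attempt and no reset: what is moved stays moved. The work goes in short steps, Python scripts to look and compute and a tool call to move; the robot and the scene stay as the last step left them, time stands still between calls to the robot, and variables do not carry over. Pictures are saved under pics/ and viewed, and the job is handed in when it is done.

Besides the shell and the picture viewer there is one more tool, called after "Emit:" as a command line: name --argument value ..., lists and objects as JSON in quotes. carry_out: Moves the arm, as the interface text tells. Its arguments: {"type":"object","properties":{"series":{"type":"array","items":{"type":"array"}},"grip":{"type":"number"},"newtons":{"type":"number"}},"required":["series"]}

```bash
mkdir -p pics
python3 - <<'E'
from bench import env
import cv2,numpy as np
for n in("scene","top"):
    p,d=env.read_camera(n); m=env.camera_model(n)
    cv2.imwrite(f"pics/{n}0.png",cv2.cvtColor(p,cv2.COLOR_RGB2BGR)); np.savez(f"{n}0.npz",p=p,d=d,**{k:m[k] for k in("mtx","view")})
    print(n,{k:np.round(v,4) if isinstance(v,(list,np.ndarray)) else v for k,v in m.items()})
print(env.get_obs())
E
```

```text
scene {'mtx': array([[529.8283,   0.    , 280.923 ],
       [  0.    , 529.8283, 207.3869],
       [  0.    ,   0.    ,   1.    ]]), 'view': array([[-0.5522, -0.8334, -0.0232,  0.1797],
       [ 0.4506, -0.3217,  0.8327, -0.3345],
       [-0.7015,  0.4493,  0.5532, -1.172 ],
       [ 0.    ,  0.    ,  0.    ,  1.    ]])}
top {'mtx': array([[544.3959,   0.    , 280.7291],
       [  0.    , 544.3959, 215.8232],
       [  0.    ,   0.    ,   1.    ]]), 'view': array([[ 0.0232, -0.9997, -0.0029, -0.1402],
       [ 0.9812,  0.0222,  0.1919, -0.5336],
       [-0.1918, -0.0073,  0.9814, -1.4665],
       [ 0.    ,  0.    ,  0.    ,  1.    ]])}
{'clock': 0.1, 'q': array([-1.39748955e+00,  5.28351425e-01,  1.43379677e+00,  1.03440457e-05,
        1.18134671e+00, -1.78513175e-01]), 'qd': array([-0.00223112, -0.00145415, -0.00270055,  0.00012667,  0.00052248,
       -0.00056205]), 'effort': array([-2.66218003e-04, -4.40987384e+01, -1.77151036e+01,  6.34164736e-02,
        5.33973263e-02, -5.13895964e-05]), 'tool_pos': array([ 0.21529341, -0.58608936,  0.24067562]), 'eef_rot': array([ 0.57931294,  0.40526192,  0.58025678, -0.40430355]), 'wrist_force': array([-0.11332175, -1.11424116, -0.05880371]), 'moment': array([ 0.00595194,  0.01521411, -0.0289641 ]), 'opening': 0.08712167946231208}
```

View pics/scene0.png

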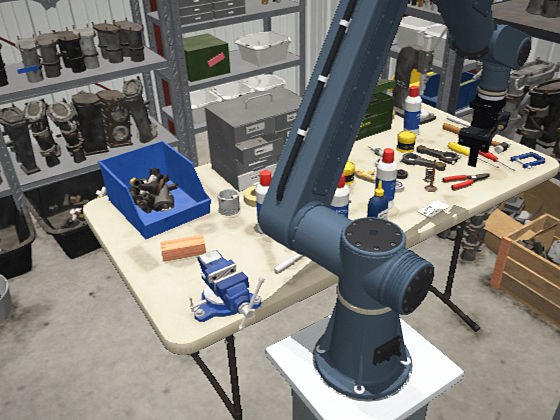

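View pics/top0.png

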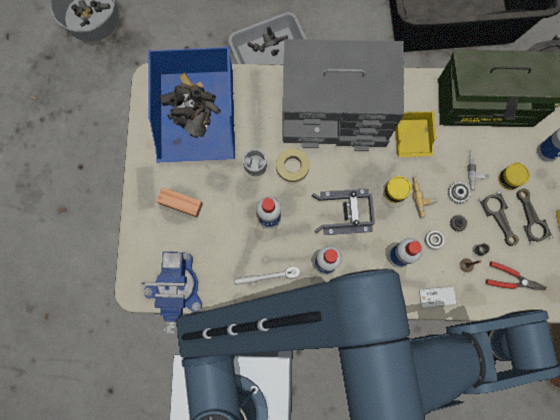

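The top view shows the can near (268,210), the bay near (345,210) with its mouth facing left, and the block near (180,203). Next I'll measure them.

```bash
cat > h.py <<'E'
import numpy as np,cv2
def load(n): return np.load(n+".npz")
def ray(f,u,v):
    c=np.array([(u-f['mtx'][0,2])/f['mtx'][0,0],-(v-f['mtx'][1,2])/f['mtx'][1,1],-1.0])
    R=f['view'][:3,:3];t=f['view'][:3,3]
    return -R.T@t,R.T@c
def onplane(f,u,v,z):
    o,d=ray(f,u,v);return o+d*(z-o[2])/d[2]
def cloud(f):
    d=f['d'];v,u=np.indices(d.shape)
    c=np.stack([(u-f['mtx'][0,2])/f['mtx'][0,0]*d,-(v-f['mtx'][1,2])/f['mtx'][1,1]*d,-d],-1)
    R=f['view'][:3,:3];t=f['view'][:3,3]
    P=(c-t)@R;P[d==0]=np.nan;return P
def grab(env,n,name):
    p,d=env.read_camera(n);m=env.camera_model(n)
    np.savez(name+".npz",p=p,d=d,mtx=m['mtx'],view=m['view']);return load(name)
def crop(f,x0,x1,y0,y1,s,out):
    im=cv2.cvtColor(f['p'][y0:y1,x0:x1],cv2.COLOR_RGB2BGR)
    cv2.imwrite(out,cv2.resize(im,None,fx=s,fy=s,interpolation=cv2.INTER_CUBIC))
E
python3 - <<'E'
from h import *
f=load("top0");crop(f,150,390,160,290,3.3,"pics/c1.png")
P=cloud(f)
# table depth check
print(P[240,220],P[180,330])
# block: orange top
hsv=cv2.cvtColor(f['p'],cv2.COLOR_RGB2HSV)
z=P[...,2]
m=np.zeros(z.shape,np.uint8);m[180:230,150:212]=((z>0.025)&(z<0.06))[180:230,150:212]
Q=P[m>0];print(len(Q),np.median(Q,0))
r=cv2.minAreaRect((Q[:,:2]*1000).astype(np.float32));print("block",r,cv2.boxPoints(r))
ch=((hsv[...,1]>110)&((hsv[...,0]<18))).astype(np.uint8);mm=np.zeros_like(ch);mm[180:230,150:212]=ch[180:230,150:212]
c=max(cv2.findContours(mm,0,1)[0],key=cv2.contourArea);print(cv2.minAreaRect(c),cv2.boxPoints(cv2.minAreaRect(c)))
# can 
for nm,(a,b,cc,d) in dict(can=(190,235,250,290),can2=(240,280,312,345)).items():
    m=np.zeros(z.shape,bool);m[a:b,cc:d]=True
    for lo,hi in((.02,.08),(.08,.14),(.14,.17),(.17,.185),(.185,.2)):
        Q=P[m&(z>lo)&(z<hi)]
        if len(Q)>3: print(nm,lo,len(Q),Q.mean(0).round(4),Q.min(0).round(4),Q.max(0).round(4),cv2.minEnclosingCircle((Q[:,:2]*1000).astype(np.float32)))
E
```

```text
[0.4719104  0.04413075 0.00282542] [ 0.65702533 -0.26916043 -0.0016256 ]
689 [0.5759547  0.16258177 0.03865146]
block ((576.8778686523438, 163.15138244628906), (122.6451416015625, 45.73828887939453), 71.91002655029297) [[536.0979  111.96109]
 [579.5753   97.75888]
 [617.65784 214.34167]
 [574.1804  228.54388]]
((178.99131774902344, 205.80633544921875), (42.95616149902344, 13.913232803344727), 8.746162414550781) [[156.70518 209.41615]
 [158.82079 195.66472]
 [201.27745 202.19652]
 [199.16185 215.94795]]
can 0.02 73 [ 0.5168 -0.1003  0.0503] [ 0.5089 -0.126   0.0205] [ 0.5379 -0.066   0.0791] ((533.5645751953125, -95.99650573730469), 30.29289436340332)
can 0.08 99 [ 0.5181 -0.0983  0.11  ] [ 0.5073 -0.1261  0.0809] [ 0.5598 -0.063   0.1397] ((538.5711669921875, -94.7524185180664), 33.328125)
can 0.14 288 [ 0.5347 -0.0957  0.1503] [ 0.5087 -0.1264  0.1406] [ 0.5718 -0.0631  0.1693] ((540.3467407226562, -94.8543472290039), 32.0249137878418)
can 0.17 21 [ 0.5276 -0.0978  0.1781] [ 0.5238 -0.1111  0.1701] [ 0.5368 -0.0806  0.1848] ((533.8019409179688, -95.86917114257812), 15.54843235015869
[... 221 characters left out ...]
[ 0.423  -0.2243  0.0792] ((405.28857421875, -249.45135498046875), 29.488985061645508)
can2 0.08 67 [ 0.3945 -0.2426  0.1098] [ 0.3769 -0.2844  0.081 ] [ 0.4379 -0.2244  0.1398] ((410.8387145996094, -256.0753173828125), 33.97697067260742)
can2 0.14 311 [ 0.4103 -0.2534  0.1505] [ 0.382  -0.2867  0.1402] [ 0.4448 -0.2246  0.1687] ((413.1485290527344, -255.332763671875), 32.077415466308594)
can2 0.17 16 [ 0.4011 -0.252   0.1777] [ 0.3965 -0.2705  0.1711] [ 0.4183 -0.2396  0.1844] ((411.5870361328125, -255.03782653808594), 16.856706619262695)
can2 0.185 141 [ 0.4128 -0.2548  0.1926] [ 0.3975 -0.2716  0.1862] [ 0.4278 -0.239   0.1993] ((413.2015686035156, -255.17601013183594), 16.58099365234375)
```

View pics/c1.png

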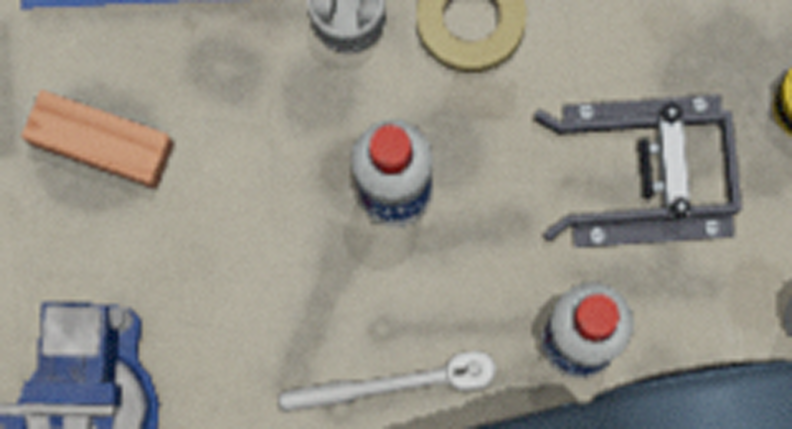

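The crop shows the can (cap at crop 390,147), the bay with its flared mouth at x≈540–565 and the buffer plate at 645,168, and the block tilted about 18°. Next is the bay frame.

Run:
```python
from h import *
f=load("top0");P=cloud(f);z=P[...,2]
g=f['p'].max(-1)
win=np.zeros(z.shape,bool);win[183:240,308:382]=True
O=np.array([[[*onplane(f,u,v,.024)[:2]] for u in range(560)] for v in range(420)])
dk=win&(z>.016)&(z<.032)
Q=O[dk];print(len(Q))
r=cv2.minAreaRect((Q*1000).astype(np.float32));print("z band rect",r,cv2.boxPoints(r).round(1).tolist())
im=np.zeros((*z.shape,3),np.uint8);im[dk]=255
im[win&(z>.032)]=(0,0,255);im[win&(z<.016)&(z>.007)]=(0,120,0)
cv2.imwrite("pics/zb.png",cv2.resize(im[180:245,305:385],None,fx=9,fy=9,interpolation=0))
crop(f,305,385,180,245,9,"pics/zc.png")
# rails: edge profile by column groups: x of pts at y bins
for y in np.arange(-.17,-.37,-.01):
    q=P[dk&(abs(P[...,1]-y)<.005)];xs=np.sort(q[:,0])
    lo=xs[xs<.54];hi=xs[xs>=.54]
    if len(lo) and len(hi): print(round(y,3),len(lo),(lo.min()*1e3).round(1),(np.median(lo)*1e3).round(1),(lo.max()*1e3).round(1),'|',(hi.min()*1e3).round(1),(np.median(hi)*1e3).round(1),(hi.max()*1e3).round(1))
```

```text
542
z band rect ((559.4279174804688, -304.74945068359375), (113.42176818847656, 171.83151245117188), 3.6230978965759277) [[497.3999938964844, -222.60000610351562], [508.29998779296875, -394.1000061035156], [621.5, -386.8999938964844], [610.5999755859375, -215.39999389648438]]
-0.23 15 498.6 503.9 512.0 | 596.4 601.4 608.1
-0.24 13 506.2 513.2 518.8 | 594.3 597.2 603.4
-0.25 14 512.4 515.7 522.2 | 595.8 598.6 602.8
-0.26 11 514.1 518.3 521.4 | 596.5 599.9 613.2
-0.27 9 515.8 519.4 521.2 | 596.2 599.6 603.2
-0.28 11 516.2 517.8 522.5 | 597.0 601.4 606.6
-0.29 12 517.2 520.5 525.3 | 597.3 602.0 605.9
-0.3 13 517.1 522.4 525.9 | 599.6 603.5 607.2
-0.31 11 518.5 522.1 539.9 | 541.8 571.4 608.1
-0.32 12 519.0 522.3 526.6 | 541.4 580.3 611.4
-0.33 9 519.0 522.8 538.9 | 540.3 553.5 596.7
-0.34 1 539.6 539.6 539.6 | 542.6 583.1 611.4
-0.35 8 521.0 524.5 529.6 | 603.9 607.7 610.4
-0.36 10 523.5 526.4 530.0 | 603.6 607.7 613.8
```

View pics/zb.png

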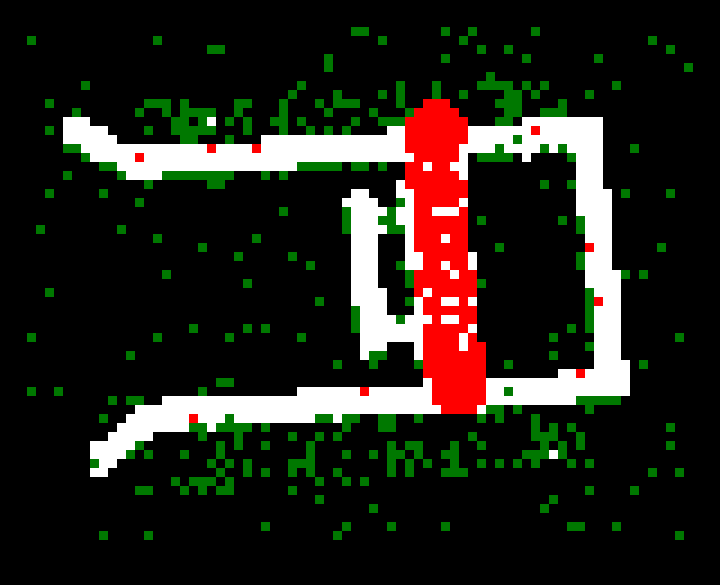

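View pics/zc.png

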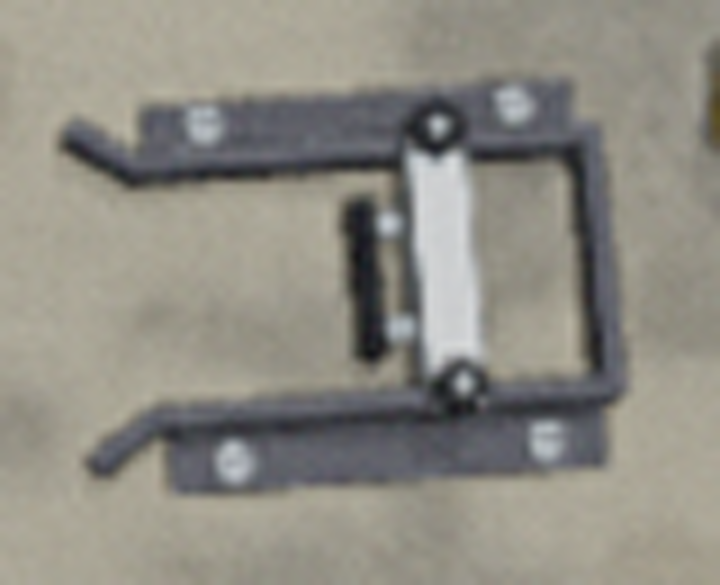

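Run:
```python
from h import *
f=load("top0");P=cloud(f);z=P[...,2]
dk=(z>.016)&(z<.036)
def T(cx,cy): return onplane(f,305+(cx-4.5)/9+0,180+(cy-4.5)/9+0,.024)[:2]
def side(r0,r1,c0,c1):
    pts=[]
    for u in range(c0,c1):
        vs=np.where(dk[r0:r1,u])[0]+r0
        if len(vs): pts.append(onplane(f,u,vs.mean(),.024)[:2])
    pts=np.array(pts);vx,vy,x,y=cv2.fitLine((pts*1000).astype(np.float32),cv2.DIST_HUBER,0,.01,.01).ravel()
    if vy>0:vx,vy=-vx,-vy
    return vx,vy,x,y,np.degrees(np.arctan2(vx,-vy))
U=side(193,200,322,349);L=side(221,228,326,352)
print(U,L)
# rear bar
pts=[]
for v in range(198,220):
    us=np.where(dk[v,366:377])[0]+366
    if len(us):pts.append(onplane(f,us.mean(),v,.024)[:2])
pts=np.array(pts);R=cv2.fitLine((pts*1000).astype(np.float32),cv2.DIST_HUBER,0,.01,.01).ravel();print("rear",R,np.degrees(np.arctan2(R[1],R[0])))
a=np.radians((U[4]+L[4])/2);ax=np.array([np.sin(a),-np.cos(a)]);n=np.array([ax[1],-ax[0]])*-1
n=np.array([np.cos(a),np.sin(a)])  # +x-ish lateral
mu=np.dot(n,U[2:4]);ml=np.dot(n,L[2:4]);print("ang",np.degrees(a),"sep",mu-ml,"mid",(mu+ml)/2)
mid=(mu+ml)/2; sr=np.dot(ax,R[2:4]); rear=n*mid+ax*sr; print("rear",rear,"mouth by rear",rear-ax*146)
for nm,p in dict(kinkU=(128,182),kinkL=(165,408),tipU=(68,135),tipL=(98,470),plateT=(345,205),plateB=(360,355)).items():
    w=T(*p)*1000;print(nm,w,"s",np.dot(ax,w)-sr+146,"lat",np.dot(n,w)-mid)
can=np.array([540.9,-95.0]);print("can s",np.dot(ax,can)-sr+146,"lat",np.dot(n,can)-mid)
b=np.array([576.9,163.2]);print("block s",np.dot(ax,b)-sr+146,"lat",np.dot(n,b)-mid,ax,n)
```

```text
(np.float32(0.08389372), np.float32(-0.9964747), np.float32(601.83704), np.float32(-281.8557), np.float32(4.8124123)) (np.float32(0.07790978), np.float32(-0.9969604), np.float32(520.94055), np.float32(-295.20123), np.float32(4.4684305))
rear [ 9.9524564e-01  9.7396776e-02  5.6907959e+02 -3.8469730e+02] 5.589285
ang 4.6404214 sep 81.71103 mid 536.206
rear [ 569.19385 -384.688  ] mouth by rear [ 557.38214 -239.16656]
kinkU [ 591.32594476 -235.1505103 ] s -1.2567925483008366 lat 34.15743455957306
kinkL [ 518.75472341 -247.49619483] s 5.177257557108305 lat -39.1746934911186
tipU [ 606.20952919 -215.93361232] s -19.206584787503914 lat 50.546919057846026
tipL [ 498.52350334 -226.65506717] s -17.23230241119245 lat -57.653505022699505
plateT [ 585.40608651 -303.97526936] s 66.86343278648206 lat 22.68891230748534
plateB [ 537.11076258 -308.7637535 ] s 67.72902629710205 lat -25.83550013817461
can s -145.02746137157084 lat -4.764742417633556
block s -399.4686163701117 lat 52.00617900490761 [ 0.08090212 -0.99672204] [0.99672204 0.08090212]
```

Run:
```python
from h import *
from scipy.spatial.transform import Rotation as R
q=[0.57931294,0.40526192,0.58025678,-0.40430355]
M=R.from_quat(q,scalar_first=True).as_matrix();print(M.round(3))
print("tool z heading",np.degrees(np.arctan2(M[1,2],M[0,2])))
f=load("top0");P=cloud(f);z=P[...,2]
for nm,(a,b,c,d,h) in dict(vise=(245,320,140,205,.02),piston=(148,178,240,270,.03),blue=(45,165,145,240,.06),tape=(145,185,272,314,.015),ratchet=(262,288,230,304,.012)).items():
    m=np.zeros(z.shape,bool);m[a:b,c:d]=1;Q=P[m&(z>h)];print(nm,np.percentile(Q,1,0).round(3),np.percentile(Q,99,0).round(3))
# block edges refined: top-face points
m=np.zeros(z.shape,bool);m[180:230,150:212]=1
Q=P[m&(z>.03)&(z<.048)];c=Q[:,:2].mean(0);w,v=np.linalg.eigh(np.cov((Q[:,:2]-c).T));print(c,v[:,1],np.degrees(np.arctan2(v[0,1],v[1,1])))
```

```text
[[-0.     0.939  0.345]
 [ 0.002  0.345 -0.939]
 [-1.     0.    -0.002]]
tool z heading -69.84240861954599
vise [0.248 0.023 0.021] [0.424 0.242 0.426]
piston [ 0.663 -0.08   0.031] [ 0.728 -0.018  0.065]
blue [0.688 0.015 0.061] [0.992 0.247 0.15 ]
tape [ 0.65  -0.206  0.017] [ 0.743 -0.111  0.135]
ratchet [ 0.342 -0.182  0.012] [ 0.401 -0.004  0.133]
[0.5761716  0.16260808] [0.31418882 0.94936051] 18.311850523254183
```

Emit:
carry_out --series '[[[0.012, 0.03, 0.005], [0, 0, 4.3]], [[0.012, 0.03, 0.005], [0, 0, 4.3]], [[0.012, 0.03, 0.005], [0, 0, 4.3]], [[0.012, 0.03, 0.005], [0, 0, 4.3]], [[0.012, 0.03, 0.005], [0, 0, 4.3]], [[0.012, 0.03, 0.005], [0, 0, 4.3]], [[0.012, 0.03, 0.005], [0, 0, 4.3]], [[0.012, 0.03, 0.005], [0, 0, 4.3]], [[0.012, 0.03, 0.005], [0, 0, 4.3]], [[0.012, 0.03, 0.005], [0, 0, 4.3]], [[0.012, 0.03, 0.0], [0, 0, 4.3]], [[0.012, 0.03, 0.0], [0, 0, 4.3]]]' --grip 0

```text
clock: 1.1
tool_pos: [0.3596, -0.2251, 0.2917]
eef_rot: [0.698, 0.111, 0.698, -0.111]
wrist_force: [0.7, 0.3, -0.7]
opening: 0.0873
```

Emit:
carry_out --series '[[[0.0185, 0.0337, 0], [0, 0, 0]], [[0.0185, 0.0337, 0], [0, 0, 0]], [[0.0185, 0.0337, 0], [0, 0, 0]], [[0.0185, 0.0337, 0], [0, 0, 0]], [[0.0185, 0.0337, 0], [0, 0, 0]], [[0.0185, 0.0337, 0], [0, 0, 0]], [[0.0185, 0.0337, 0], [0, 0, 0]], [[0.0185, 0.0337, 0], [0, 0, 0]], [[0.0185, 0.0337, 0], [0, 0, 0]], [[0.0185, 0.0337, 0], [0, 0, 0]], [[0.0185, 0.0337, 0], [0, 0, 0]], [[0.019, 0.0338, 0], [0, 0, 0]]]'

```text
clock: 2.1
tool_pos: [0.582, 0.1798, 0.291]
eef_rot: [0.698, 0.112, 0.699, -0.112]
wrist_force: [1.3, -0.6, -0.1]
opening: 0.0867
```

Run:
```python
from bench import env
from scipy.spatial.transform import Rotation as R
import numpy as np
o=env.get_obs();M=R.from_quat(o['eef_rot'],scalar_first=True).as_matrix();print(o['tool_pos'],np.degrees(np.arctan2(M[1,2],M[0,2])),o['q'].round(2),M[:,0])
```

```text
[0.58200574 0.17975075 0.29103936] -18.216671124704714 [ 0.12  0.46  1.41 -0.    1.27  0.43] [-1.18649274e-03 -3.09651813e-04 -9.99999248e-01]
```

Emit:
carry_out --series '[[[0, 0, -0.028], [0, 0, 0]], [[0, 0, -0.028], [0, 0, 0]], [[0, 0, -0.028], [0, 0, 0]], [[0, 0, -0.028], [0, 0, 0]], [[0, 0, -0.028], [0, 0, 0]], [[0, 0, -0.028], [0, 0, 0]], [[0, 0, -0.028], [0, 0, 0]], [[0, 0, -0.028], [0, 0, 0]], [[0, 0, -0.02], [0, 0, 0]], [[0, 0, -0.014], [0, 0, 0]], [[0, 0, -0.008], [0, 0, 0]], [[0, 0, 0], [0, 0, 0]]]'

```text
clock: 3.1
tool_pos: [0.5804, 0.1776, 0.0234]
eef_rot: [0.697, 0.112, 0.7, -0.113]
wrist_force: [-0.7, -0.2, -0.3]
opening: 0.0874
```

Emit:
carry_out --series '[[[0, 0, 0], [0, 0, 0]], [[0, 0, 0], [0, 0, 0]], [[0, 0, 0], [0, 0, 0]], [[0, 0, 0], [0, 0, 0]], [[0, 0, 0], [0, 0, 0]], [[0, 0, 0], [0, 0, 0]], [[0, 0, 0], [0, 0, 0]], [[0, 0, 0], [0, 0, 0]], [[0, 0, 0], [0, 0, 0]], [[0, 0, 0], [0, 0, 0]]]' --grip 1 --newtons 40

```text
clock: 3.93
tool_pos: [0.5815, 0.1779, 0.0258]
eef_rot: [0.698, 0.112, 0.698, -0.112]
wrist_force: [-1.4, -0.1, 4.2]
opening: 0.0445
```

Run:
```python
from bench import env
from h import *
f=grab(env,"top","top1");crop(f,130,300,150,290,4.5,"pics/g1.png")
print(env.get_obs()['wrist_force'],env.get_obs()['tool_pos'])
```

```text
[-1.9602543   0.52322889  4.77041718] [0.58155407 0.1778901  0.0258203 ]
```

View pics/g1.png

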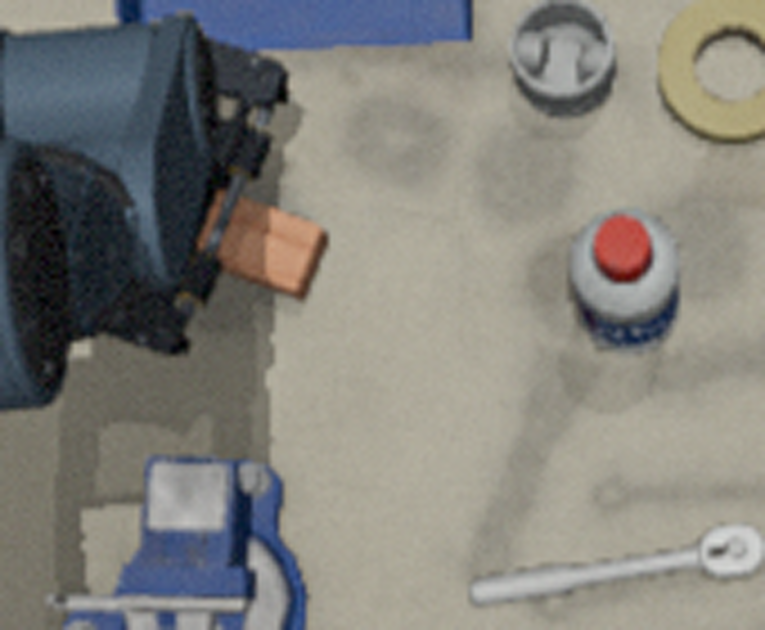

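Emit:
carry_out --series '[[[0, 0, 0.007], [0, 0, 0]], [[0, 0, 0.008], [0, 0, 0]], [[-0.0055, -0.015, 0], [0, 0, 2.48]], [[-0.0055, -0.015, 0], [0, 0, 2.48]], [[-0.0055, -0.015, 0], [0, 0, 2.48]], [[-0.0055, -0.015, 0], [0, 0, 2.48]], [[-0.0055, -0.015, 0], [0, 0, 2.48]], [[-0.0055, -0.015, 0], [0, 0, 2.48]], [[-0.0055, -0.015, 0], [0, 0, 2.48]], [[-0.0055, -0.015, 0], [0, 0, 2.48]], [[-0.0055, -0.015, 0], [0, 0, 2.48]], [[-0.0055, -0.015, 0], [0, 0, 2.48]]]'

```text
clock: 4.98
tool_pos: [0.5273, 0.0269, 0.0411]
eef_rot: [0.706, -0.041, 0.705, 0.041]
wrist_force: [-0.3, -0.0, -1.4]
opening: 0.0447
```

```bash
cat > look.py <<'E'
import sys
from bench import env
from h import *
from scipy.spatial.transform import Rotation as R
tag=sys.argv[1]
f=grab(env,"top",tag);x0,x1,y0,y1=150,390,160,290
crop(f,x0,x1,y0,y1,3.3,f"pics/{tag}.png")
o=env.get_obs();M=R.from_quat(o['eef_rot'],scalar_first=True).as_matrix()
print(o['clock'],o['tool_pos'].round(4),"yaw",np.degrees(np.arctan2(M[1,2],M[0,2])).round(2),"F",o['wrist_force'].round(2),M[:,0].round(4))
P=cloud(f);z=P[...,2];hsv=cv2.cvtColor(f['p'],cv2.COLOR_RGB2HSV)
xy=P[...,:2]
w=(P[...,0]>.48)&(P[...,0]<.64)&(P[...,1]<.1)&(P[...,1]>-.36)
red=w&((hsv[...,0]<8)|(hsv[...,0]>172))&(hsv[...,1]>150)&(z>.185)&(z<.2)
Q=P[red];print("can cap",len(Q),Q.mean(0).round(4) if len(Q) else '',cv2.minEnclosingCircle((Q[:,:2]*1000).astype(np.float32)) if len(Q) else '')
b=(P[...,0]>.45)&(P[...,0]<.65)&(P[...,1]<.25)&(P[...,1]>-.3)&(hsv[...,0]<18)&(hsv[...,1]>90)&(z>.03)&(z<.075)
Q=P[b]
if len(Q): r=cv2.minAreaRect((Q[:,:2]*1000).astype(np.float32));print("block",len(Q),Q[:,2].mean(),r,cv2.boxPoints(r).round(1).tolist())
E
python3 look.py a1
```

```text
5.0333 [0.5261 0.0248 0.041 ] yaw 6.7 F [-0.97 -1.74 -1.74] [-5.0e-04 -1.1e-03 -1.0e+00]
can cap 87 [ 0.5386 -0.0949  0.1925] ((513.72412109375, -58.936798095703125), 58.28235626220703)
block 268 0.05281998180972444 ((533.1444091796875, -25.849212646484375), (43.46087646484375, 46.56437301635742), 6.438326835632324) [[508.8999938964844, -5.199999809265137], [514.2000122070312, -51.400001525878906], [557.2999877929688, -46.5], [552.0999755859375, -0.30000001192092896]]
```

View pics/a1.png

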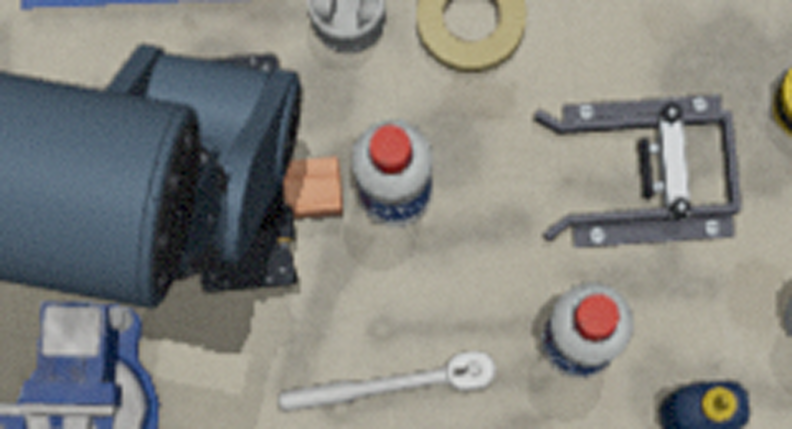

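The block's end sits about 14 mm behind the can and is lined up with it. Next I lower it to about 1.5 mm above the table and approach.

Emit:
carry_out --series '[[[0, 0, -0.006], [0, 0, 0]], [[0, 0, -0.0045], [0, 0, 0]], [[0, 0, -0.003], [0, 0, 0]], [[0, 0, 0], [0, 0, 0]], [[0.0003, -0.003, 0], [0, 0, 0]], [[0.0004, -0.003, 0], [0, 0, 0]], [[0.0003, -0.003, 0], [0, 0, 0]], [[0.0003, -0.002, 0], [0, 0, 0]], [[0.0002, -0.002, 0], [0, 0, 0]], [[0.0002, -0.002, 0], [0, 0, 0]], [[0.0002, -0.002, 0], [0, 0, 0]], [[0.0002, -0.002, 0], [0, 0, 0]]]'

```text
clock: 6.03
tool_pos: [0.5286, 0.0092, 0.0271]
eef_rot: [0.706, -0.04, 0.706, 0.041]
wrist_force: [-0.8, 5.0, 0.1]
opening: 0.0446
```

Emit:
carry_out --series '[[[0.0004, -0.003, 0], [0, 0, 0]], [[0.0003, -0.003, 0], [0, 0, 0]], [[0.0004, -0.003, 0], [0, 0, 0]], [[0.0003, -0.003, 0], [0, 0, 0]], [[0.0004, -0.004, 0], [0, 0, 0]], [[0.0005, -0.004, 0], [0, 0, 0]], [[0.0004, -0.004, 0], [0, 0, 0]], [[0.0005, -0.004, 0], [0, 0, 0]], [[0.0005, -0.004, 0], [0, 0, 0]], [[0.0004, -0.004, 0], [0, 0, 0]], [[0.0005, -0.004, 0], [0, 0, 0]], [[0.0004, -0.004, 0], [0, 0, 0]]]'

```text
clock: 7.03
tool_pos: [0.534, -0.0356, 0.0271]
eef_rot: [0.706, -0.04, 0.706, 0.04]
wrist_force: [-0.1, 3.4, 0.9]
opening: 0.0449
```

```bash
python3 look.py a2
```

```text
7.0833 [ 0.5343 -0.0364  0.027 ] yaw 6.54 F [-0.6   2.1  -1.64] [ 4.e-04 -6.e-04 -1.e+00]
can cap 84 [ 0.5452 -0.1436  0.1926] ((543.71435546875, -143.34710693359375), 15.514180183410645)
block 203 0.04032937090830542 ((541.2167358398438, -91.83366394042969), (44.748226165771484, 39.350154876708984), 2.689615249633789) [[517.9000244140625, -73.19999694824219], [519.7999877929688, -112.5], [564.5, -110.4000015258789], [562.5999755859375, -71.0999984741211]]
```

View pics/a2.png

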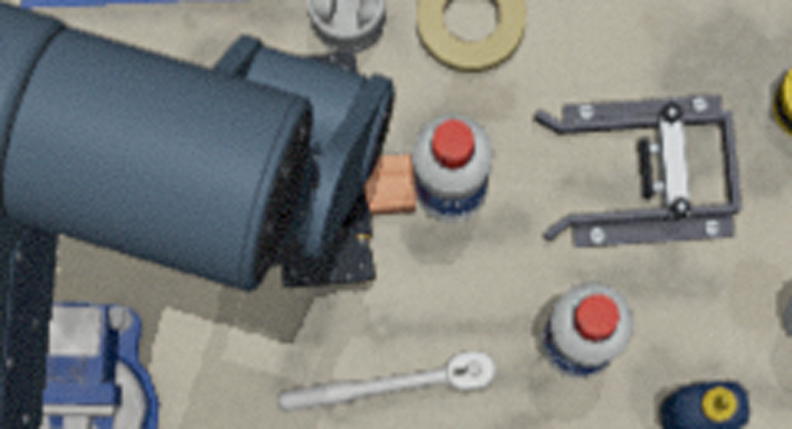

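Emit:
carry_out --series '[[[0.0004, -0.003, 0], [0, 0, 0.5]], [[0.0005, -0.004, 0], [0, 0, 0.5]], [[0.0006, -0.005, 0], [0, 0, 0]], [[0.0007, -0.005, 0], [0, 0, 0]], [[0.0006, -0.005, 0], [0, 0, 0]], [[0.0007, -0.005, 0], [0, 0, 0]], [[0.0007, -0.005, 0], [0, 0, 0]], [[0.0006, -0.005, 0], [0, 0, 0]], [[0.0007, -0.005, 0], [0, 0, 0]], [[0.0006, -0.005, 0], [0, 0, 0]], [[0.0007, -0.005, 0], [0, 0, 0]], [[0.0006, -0.005, 0], [0, 0, 0]]]'

```text
clock: 8.08
tool_pos: [0.5414, -0.0927, 0.027]
eef_rot: [0.706, -0.047, 0.706, 0.047]
wrist_force: [-1.0, 3.5, -0.4]
opening: 0.0449
```

```bash
python3 look.py a3
```

```text
8.1333 [ 0.5419 -0.0938  0.0271] yaw 7.54 F [-0.29  0.42 -1.35] [ 1.e-03 -9.e-04 -1.e+00]
can cap 73 [ 0.553  -0.2005  0.1923] ((551.4325561523438, -200.06459045410156), 15.113208770751953)
block 159 0.04009021335481655 ((550.0884399414062, -150.1715545654297), (44.65674591064453, 34.49763488769531), 7.655710697174072) [[525.7000122070312, -136.10000610351562], [530.2999877929688, -170.1999969482422], [574.5, -164.3000030517578], [569.9000244140625, -130.10000610351562]]
```

View pics/a3.png

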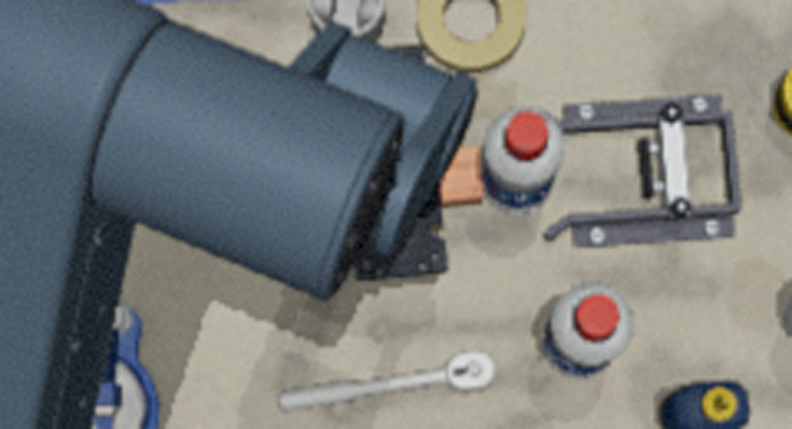

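Emit:
carry_out --series '[[[0.0004, -0.003, 0], [0, 0, 0]], [[0.0005, -0.004, 0], [0, 0, 0]], [[0.0005, -0.004, 0], [0, 0, 0]], [[0.0005, -0.004, 0], [0, 0, 0]], [[0.0005, -0.004, 0], [0, 0, 0]], [[0.0005, -0.004, 0], [0, 0, 0]], [[0.0005, -0.004, 0], [0, 0, 0]], [[0.0005, -0.004, 0], [0, 0, 0]], [[0.0005, -0.004, 0], [0, 0, 0]], [[0.0004, -0.004, 0], [0, 0, 0]], [[0.0004, -0.004, 0], [0, 0, 0]], [[0.0004, -0.004, 0], [0, 0, 0]]]'

```text
clock: 9.13
tool_pos: [0.547, -0.1395, 0.027]
eef_rot: [0.706, -0.047, 0.706, 0.047]
wrist_force: [-0.9, 4.0, 0.1]
opening: 0.0444
```

```bash
python3 look.py a4
```

```text
9.1833 [ 0.5474 -0.1405  0.0271] yaw 7.54 F [ 0.13  1.76 -1.03] [ 7.e-04 -9.e-04 -1.e+00]
can cap 81 [ 0.5587 -0.2466  0.1925] ((556.8344116210938, -246.5933074951172), 15.149284362792969)
block 120 0.03985527217630314 ((555.8699340820312, -200.961669921875), (43.299678802490234, 29.0144100189209), 3.687974214553833) [[533.2999877929688, -187.89999389648438], [535.2000122070312, -216.8000030517578], [578.4000244140625, -214.0], [576.5, -185.10000610351562]]
```

View pics/a4.png

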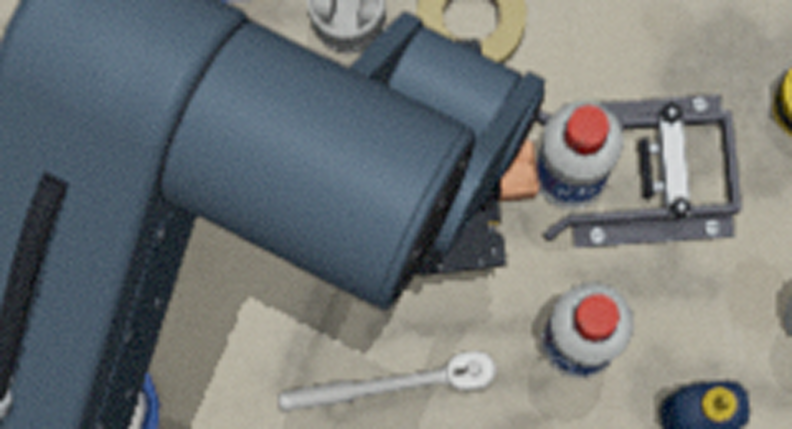

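Emit:
carry_out --series '[[[0.0002, -0.002, 0], [0, 0, 0]], [[0.0002, -0.002, 0], [0, 0, 0]], [[0.0001, -0.002, 0], [0, 0, 0]], [[0.0002, -0.002, 0], [0, 0, 0]], [[0.0002, -0.002, 0], [0, 0, 0]], [[0.0001, -0.002, 0], [0, 0, 0]], [[0.0002, -0.002, 0], [0, 0, 0]], [[0.0002, -0.002, 0], [0, 0, 0]], [[0.0001, -0.002, 0], [0, 0, 0]], [[0.0002, -0.002, 0], [0, 0, 0]]]'

```text
clock: 10.02
tool_pos: [0.5487, -0.1594, 0.027]
eef_rot: [0.706, -0.047, 0.706, 0.047]
wrist_force: [-0.2, 3.6, -0.2]
opening: 0.0446
```

Emit:
carry_out --series '[[[0.0001, -0.001, 0], [0, 0, 0]], [[0.0001, -0.001, 0], [0, 0, 0]]]'

```text
clock: 10.18
tool_pos: [0.5489, -0.1614, 0.027]
eef_rot: [0.706, -0.047, 0.706, 0.047]
wrist_force: [-1.1, 4.1, 0.3]
opening: 0.0447
```

Emit:
carry_out --series '[[[0.0001, -0.001, 0], [0, 0, 0]], [[0.0, -0.0005, 0], [0, 0, 0]]]'

```text
clock: 10.35
tool_pos: [0.549, -0.1628, 0.027]
eef_rot: [0.706, -0.047, 0.706, 0.047]
wrist_force: [-0.2, 3.6, -0.2]
opening: 0.0448
```

```bash
python3 look.py a5
```

```text
10.4 [ 0.549  -0.1629  0.0271] yaw 7.55 F [-0.93  2.64 -0.03] [ 1.e-04 -1.e-04 -1.e+00]
can cap 82 [ 0.5614 -0.2701  0.1927] ((559.77880859375, -270.3130798339844), 15.246960639953613)
block 97 0.04005171868678051 ((557.593994140625, -225.5581817626953), (25.268918991088867, 46.2440299987793), 89.69569396972656) [[534.4000244140625, -238.10000610351562], [580.5999755859375, -238.3000030517578], [580.7999877929688, -213.0], [534.5, -212.8000030517578]]
```

View pics/a5.png

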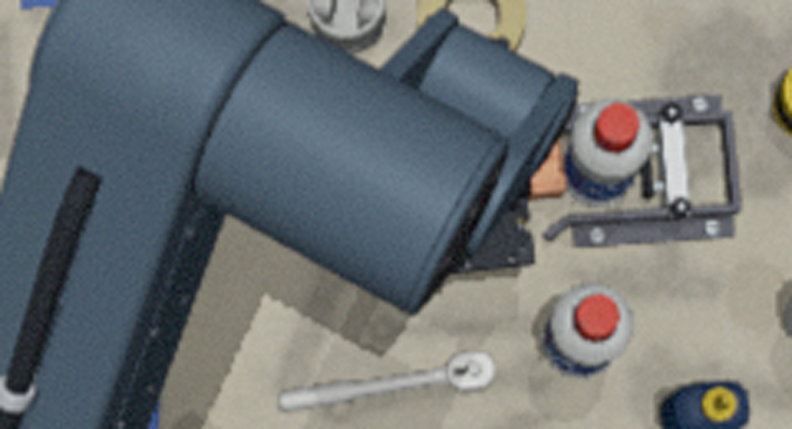

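Emit:
carry_out --series '[[[0.0001, -0.001, 0], [0, 0, 0]], [[0.0001, -0.001, 0], [0, 0, 0]]]'

```text
clock: 10.57
tool_pos: [0.5491, -0.1646, 0.027]
eef_rot: [0.705, -0.047, 0.706, 0.047]
wrist_force: [-1.0, 3.0, -0.2]
opening: 0.0445
```

Emit:
carry_out --series '[[[0.0001, -0.001, 0], [0, 0, 0]], [[0, -0.0005, 0], [0, 0, 0]]]'

```text
clock: 10.73
tool_pos: [0.5493, -0.1663, 0.027]
eef_rot: [0.706, -0.047, 0.706, 0.047]
wrist_force: [-0.1, 3.9, -0.3]
opening: 0.045
```

Emit:
carry_out --series '[[[0.0001, -0.0005, 0], [0, 0, 0]], [[0, -0.0005, 0], [0, 0, 0]]]'

```text
clock: 10.9
tool_pos: [0.5494, -0.1673, 0.0271]
eef_rot: [0.706, -0.047, 0.706, 0.047]
wrist_force: [-0.4, 3.1, -0.4]
opening: 0.0446
```

Emit:
carry_out --series '[[[0.0001, -0.0005, 0], [0, 0, 0]], [[0, -0.0005, 0], [0, 0, 0]]]'

```text
clock: 11.07
tool_pos: [0.5494, -0.1679, 0.027]
eef_rot: [0.705, -0.046, 0.706, 0.047]
wrist_force: [0.0, 5.2, 0.9]
opening: 0.0443
```

Emit:
carry_out --series '[[[0.0001, -0.0005, 0], [0, 0, 0]], [[0, -0.0005, 0], [0, 0, 0]]]'

```text
clock: 11.23
tool_pos: [0.5493, -0.1684, 0.027]
eef_rot: [0.705, -0.046, 0.706, 0.047]
wrist_force: [-0.6, 6.7, 1.3]
opening: 0.0447
```

Emit:
carry_out --series '[[[0.0001, -0.0005, 0], [0, 0, 0]], [[0, -0.0005, 0], [0, 0, 0]]]'

```text
clock: 11.4
tool_pos: [0.5492, -0.1689, 0.027]
eef_rot: [0.705, -0.046, 0.706, 0.047]
wrist_force: [-0.0, 8.4, 1.1]
opening: 0.0444
```

Contact shows as a steady force rise from about 3.4 N, which is the sliding friction. I'll aim for a wrist force of about 13 N, so roughly 10 N on the buffer.

Emit:
carry_out --series '[[[0.0001, -0.0005, 0], [0, 0, 0]], [[0, -0.0005, 0], [0, 0, 0]]]'

```text
clock: 11.57
tool_pos: [0.549, -0.1693, 0.027]
eef_rot: [0.705, -0.045, 0.706, 0.048]
wrist_force: [0.1, 10.8, 2.9]
opening: 0.0448
```

Emit:
carry_out --series '[[[0.0001, -0.0005, 0], [0, 0, 0]], [[0, -0.0005, 0], [0, 0, 0]]]'

```text
clock: 11.73
tool_pos: [0.5489, -0.1698, 0.027]
eef_rot: [0.705, -0.045, 0.706, 0.048]
wrist_force: [-0.4, 11.3, 4.1]
opening: 0.0446
```

Emit:
carry_out --series '[[[0, -0.0004, 0], [0, 0, 0]], [[0, 0, 0], [0, 0, 0]]]'

```text
clock: 11.9
tool_pos: [0.5488, -0.1699, 0.027]
eef_rot: [0.705, -0.045, 0.706, 0.048]
wrist_force: [0.3, 10.9, 3.4]
opening: 0.0448
```

Emit:
carry_out --series '[[[0.0001, -0.0005, 0], [0, 0, 0]], [[0, -0.0005, 0], [0, 0, 0]]]'

```text
clock: 12.07
tool_pos: [0.5486, -0.1703, 0.027]
eef_rot: [0.704, -0.045, 0.707, 0.048]
wrist_force: [1.0, 13.1, 3.9]
opening: 0.0448
```

Emit:
carry_out --series '[[[0, -0.0004, 0], [0, 0, 0]], [[0, 0, 0], [0, 0, 0]], [[0, 0, 0], [0, 0, 0]]]'

```text
clock: 12.32
tool_pos: [0.5485, -0.1705, 0.027]
eef_rot: [0.704, -0.045, 0.707, 0.048]
wrist_force: [-0.3, 13.1, 4.4]
opening: 0.0445
```

Emit:
carry_out --series '[[[0, 0, 0], [0, 0, 0]], [[0, 0, 0], [0, 0, 0]], [[0, 0, 0], [0, 0, 0]], [[0, 0, 0], [0, 0, 0]], [[0, 0, 0], [0, 0, 0]], [[0, 0, 0], [0, 0, 0]], [[0, 0, 0], [0, 0, 0]], [[0, 0, 0], [0, 0, 0]]]'

```text
clock: 12.98
tool_pos: [0.5485, -0.1706, 0.027]
eef_rot: [0.704, -0.045, 0.707, 0.048]
wrist_force: [0.3, 12.6, 3.5]
opening: 0.0447
```

```bash
python3 look.py a6
python3 - <<'E'
from bench import env
from h import *
f=grab(env,"scene","s6");crop(f,220,470,60,260,3.2,"pics/s6.png")
E
```

```text
13.0333 [ 0.5485 -0.1706  0.027 ] yaw 7.53 F [-0.06 13.33  3.46] [-0.0035  0.005  -1.    ]
can cap 82 [ 0.5619 -0.2775  0.1922] ((560.4808959960938, -276.8693542480469), 15.583406448364258)
block 87 0.03958098079663171 ((554.4700317382812, -233.8708953857422), (37.44332504272461, 25.57325553894043), 1.9642033576965332) [[535.2999877929688, -221.6999969482422], [536.2000122070312, -247.3000030517578], [573.5999755859375, -246.0], [572.7000122070312, -220.5]]
```

View pics/a6.png

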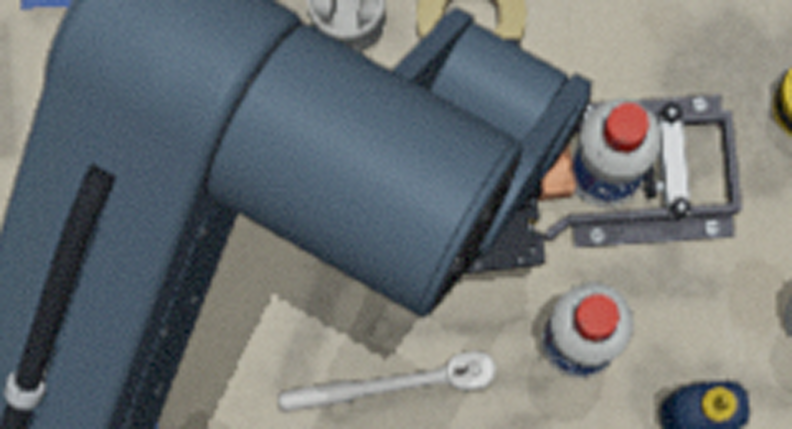

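View pics/s6.png

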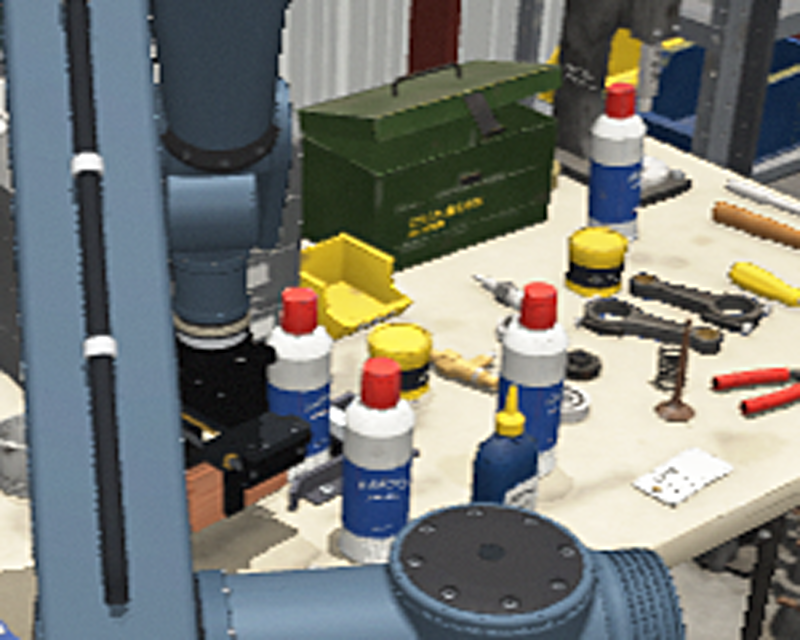

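Emit:
carry_out --series '[[[-0.0001, 0.0005, 0], [0, 0, 0]], [[0, 0.0005, 0], [0, 0, 0]], [[0, 0.0005, 0], [0, 0, 0]], [[-0.0001, 0.0005, 0], [0, 0, 0]], [[0, 0.0005, 0], [0, 0, 0]], [[0, 0.0005, 0], [0, 0, 0]], [[0, 0, 0], [0, 0, 0]]]'

```text
clock: 13.67
tool_pos: [0.5488, -0.1703, 0.0269]
eef_rot: [0.705, -0.046, 0.706, 0.047]
wrist_force: [-0.9, 4.6, 0.9]
opening: 0.0447
```

Emit:
carry_out --series '[[[0, 0.0004, 0], [0, 0, 0]], [[0, 0.0004, 0], [0, 0, 0]], [[0, 0, 0], [0, 0, 0]]]'

```text
clock: 13.92
tool_pos: [0.5492, -0.17, 0.0269]
eef_rot: [0.705, -0.046, 0.706, 0.047]
wrist_force: [-2.4, 3.6, 0.3]
opening: 0.0444
```

Emit:
carry_out --series '[[[0, 0.0004, 0], [0, 0, 0]], [[0, 0.0004, 0], [0, 0, 0]], [[0, 0, 0], [0, 0, 0]]]'

```text
clock: 14.17
tool_pos: [0.5498, -0.1695, 0.0269]
eef_rot: [0.706, -0.047, 0.706, 0.047]
wrist_force: [-1.4, 2.8, -1.8]
opening: 0.0446
```

Emit:
carry_out --series '[[[0, 0.0004, 0], [0, 0, 0]], [[0, 0.0004, 0], [0, 0, 0]], [[0, 0.0003, 0], [0, 0, 0]], [[0, 0, 0], [0, 0, 0]]]'

```text
clock: 14.5
tool_pos: [0.5504, -0.1688, 0.0271]
eef_rot: [0.706, -0.047, 0.705, 0.046]
wrist_force: [0.3, 1.1, -1.9]
opening: 0.0446
```

Emit:
carry_out --series '[[[0, 0, -0.0005], [0, 0, 0]], [[0, 0, -0.0005], [0, 0, 0]], [[0, 0, 0], [0, 0, 0]]]'

```text
clock: 14.75
tool_pos: [0.5506, -0.1688, 0.0263]
eef_rot: [0.706, -0.047, 0.705, 0.046]
wrist_force: [-0.1, 0.8, -0.4]
opening: 0.0449
```

Emit:
carry_out --series '[[[0, 0, -0.0005], [0, 0, 0]], [[0, 0, 0], [0, 0, 0]]]'

```text
clock: 14.92
tool_pos: [0.5505, -0.1688, 0.0259]
eef_rot: [0.706, -0.047, 0.705, 0.046]
wrist_force: [0.3, 1.0, 0.6]
opening: 0.0447
```

Emit:
carry_out --series '[[[0, 0, 0], [0, 0, 0]], [[0, 0, 0], [0, 0, 0]], [[0, 0, 0], [0, 0, 0]], [[0, 0, 0], [0, 0, 0]], [[0, 0, 0], [0, 0, 0]], [[0, 0, 0], [0, 0, 0]], [[0, 0, 0], [0, 0, 0]], [[0, 0, 0], [0, 0, 0]]]' --grip 0

```text
clock: 15.58
tool_pos: [0.5498, -0.1683, 0.0255]
eef_rot: [0.706, -0.047, 0.706, 0.047]
wrist_force: [-0.1, -0.6, -0.2]
opening: 0.085
```

```bash
python3 look.py a7
```

```text
15.6333 [ 0.5498 -0.1683  0.0255] yaw 7.56 F [-0.2  -0.82 -0.87] [ 1.e-04 -1.e-04 -1.e+00]
can cap 85 [ 0.5617 -0.2757  0.1926] ((561.2779541015625, -275.63836669921875), 15.42129898071289)
block 93 0.038640911625227405 ((559.3519897460938, -231.00489807128906), (43.78741455078125, 25.988576889038086), 1.2306469678878784) [[537.2000122070312, -218.5], [537.7000122070312, -244.5], [581.5, -243.5], [581.0, -217.5]]
```

View pics/a7.png

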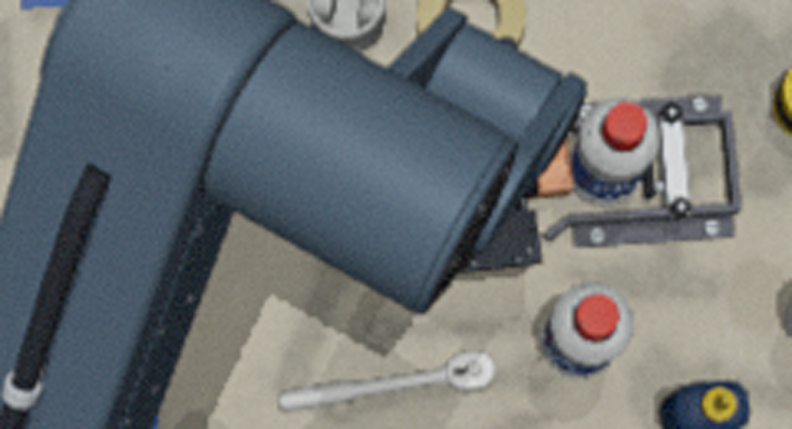

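The block is released and still against the can. I'll back the arm off straight up, then away.

Emit:
carry_out --series '[[[0, 0, 0.005], [0, 0, 0]], [[0, 0, 0.01], [0, 0, 0]], [[0, 0, 0.015], [0, 0, 0]], [[0, 0, 0.02], [0, 0, 0]], [[0, 0.005, 0.025], [0, 0, 0]], [[-0.005, 0.02, 0.025], [0, 0, 0]], [[-0.005, 0.03, 0.025], [0, 0, 0]], [[-0.005, 0.03, 0.025], [0, 0, 0]], [[0, 0.035, 0.025], [0, 0, 0]], [[0, 0.035, 0.02], [0, 0, 0]], [[0, 0.035, 0.01], [0, 0, 0]], [[0, 0.03, 0], [0, 0, 0]]]'

```text
clock: 16.63
tool_pos: [0.536, 0.0526, 0.2339]
eef_rot: [0.708, -0.047, 0.703, 0.046]
wrist_force: [0.4, -0.6, -0.6]
opening: 0.0872
```

Emit:
carry_out --series '[[[0, 0.02, 0], [0, 0, 0]], [[0, 0.02, 0], [0, 0, 0]], [[0, 0.02, 0], [0, 0, 0]], [[0, 0, 0], [0, 0, 0]], [[0, 0, 0], [0, 0, 0]]]'

```text
clock: 17.05
tool_pos: [0.5345, 0.1114, 0.2306]
eef_rot: [0.706, -0.048, 0.705, 0.047]
wrist_force: [-0.5, -1.0, -0.6]
opening: 0.0872
```

```bash
python3 look.py a8
python3 - <<'E'
from h import *
f=load("a8");crop(f,200,400,140,290,4,"pics/a8.png")
E
```

```text
17.1 [0.5346 0.1105 0.2304] yaw 7.62 F [-0.08  0.52 -0.46] [ 7.e-04 -6.e-04 -1.e+00]
can cap 87 [ 0.5616 -0.2758  0.1926] ((560.74267578125, -276.10174560546875), 15.45143985748291)
block 620 0.038945729454638575 ((553.4435424804688, -184.77798461914062), (44.092185974121094, 119.65897369384766), 7.632482528686523) [[523.5999755859375, -128.39999389648438], [539.5, -247.0], [583.2000122070312, -241.10000610351562], [567.2999877929688, -122.5999984741211]]
```

View pics/a8.png

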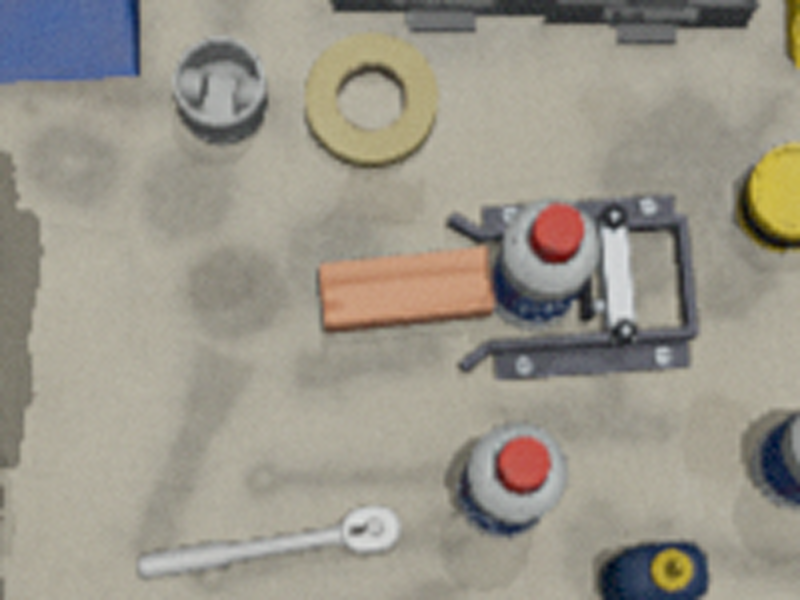

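The can stands upright in the bay against the buffer. The block lies flat with its end on the can's foot, centres about 92 mm apart, and its middle is outside the mouth. Nothing else has moved, so I'm handing in.

```bash
python3 -c "
from bench import env
print(env.finish_job())"
```

```text
the job is handed in; nothing more can be done
None
```

I gripped the block 17 mm behind its middle and pushed the can upright into the bay, with the block held about 1 mm above the table. I felt the sprung stop when the wrist force rose above the sliding friction of about 3.4 N. I then pressed to about 13 N at the wrist, which puts roughly 9–10 N on the buffer, and held that for about 1 s. The buffer force is inferred from the wrist force and about 2.9 mm of spring travel; it was not measured directly. I eased off to about 1 N, set the block down, released it and backed the arm away. The job was handed in at about 17 s of the 61 s allowed.

**Last camera checks:**
- **Can:** upright, between the rails and against the buffer. Its position stayed the same to within about 0.5 mm after release.
- **Block:** lying flat, centres about 92 mm apart (limit 98 mm), with its middle about 54 mm outside the mouth.
- **Other things:** the bystanders in view looked unmoved by eye; I did not measure their positions. The gripper was open and well clear.

During the press I saw an upward force of 3–4 N on the wrist and a tool tilt of about 0.3°, both gone once I eased off. Nothing else failed or disagreed beyond 1–2 mm of measuring noise.

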